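# Slide the plot model past the sprung stop into its dock

## Task

Press the red bar of the dock down with the fingertips and, keeping it held down, push the brown plot model along the lane past the yellow stop until it is fully home against the end wall; then let the bar spring back up so that the stop locks the model in. Only touch and push: do not lift the model, do not ram it against the raised stop, and leave the mug, the off-cuts and the glue bottle where they are.

Things in the scene. Friction and masses are not known exactly. Their poses are not given: they have to be found in the camera images.
- dock: Fixed lane with grey guide rails, 250 x 130 mm. Origin on the table, mid width; +x = the way the model slides, z up. Aluminium deck 24 mm above the table, rails 16 mm above the deck, inner faces at y = +-45.5 mm (only shut or narrow fingers fit between). Grey end wall: inner face at x = +110 mm, top 58 mm above the table. A slot along the middle of the deck takes the red bar.
- stop (a joint): How far the sprung stop (red bar and yellow nose, one rigid piece) is pressed: 0 = up, 0.014 m = fully down. Spring: about 2 N starts it, about 6 N holds it fully down; let go, it springs up. The nose blocks the model until the bar is more than 7 mm down (go for 9 or more); then the model's front cross-bar passes over it.
- bar_end (a point): On top of the red bar, 6 mm from its rear end, on the lane's centre line (dock x = -115 mm). The bar is 28 mm wide, from dock x = -121 to +83 mm, flat top 38 mm above the table when up, 24 mm (flush with the deck) fully down. Press it anywhere along its length: it goes straight down, and a fingertip can slide along it while pressing. It runs on under the model, in the model's tunnel.
- nose_top (a point): Centre of the top of the yellow nose at the front end of the red bar, on the centre line (dock x = +88 mm): 10 mm long along the lane, 28 mm wide, square faces, top 48 mm above the table when up.
- plot: Loose brown laminated block, small buildings and yellow note on top; 100 long (x, along the lane) x 86 wide x 50 high (flat top 37, buildings at the front), 0.35 kg. Origin: centre of underside, axes as the dock's. Two runners, 36 wide x 28 high tunnel between, closed at both ends by a 12 thick cross-bar 17 to 28 above the deck. Meets the raised nose at dock x = +33, fully home at +60 mm.
- plot_rear (a point): Middle of the model's flat rear face (model x = -50 mm), 30 mm above its underside, straight above the red bar. The face can be pushed from 17 to 37 mm above the deck. With the model fully home this face is at dock x = +10 mm, and the front cross-bar is 5 mm past the nose, which can then spring up behind it.
- mug: Bystander: blue mug, 76 mm across, 88 mm high, origin at the centre of its underside. Stands beside the dock.
- offcuts: Bystander: glued stack of brown board off-cuts, 60 x 45 x 32 mm, origin at the centre of its underside. Stands beside the dock.
- glue: Bystander: white glue bottle with an orange cap, 44 mm across, 100 mm high, origin at the centre of its underside. Stands beside the dock.
Things that resemble listed ones, but are neither listed nor needed, are in the scene too. What is shaped like the plot but pink is not meant.

How it is judged:
By the outcome, as a careful person would: the job done as asked, in the order asked, and still so for the second after the job is handed in, with the robot touching nothing.
It also fails if it takes over 38 s, if anything falls off the work surface, if the arm or the gripper's body presses on something with over 40 N, if the wrist force passes 120 N, or if a joint passes its speed limit or range.

## Robot

A 7-joint arm with a two-finger parallel gripper is mounted at the origin on the work surface. World frame = base frame: x ahead of the robot, y to its left, z up, the work surface at z = 0. Lengths are in m, angles in rad, forces in N, time in s.
With the tool pointing down it reaches from about 0.35 to 0.9 m from the base axis. Payload 8.1 kg.
Tool frame: the origin (TCP) lies at the very end of the fingers, on their centre line; the grasp point (between the pads) lies 19 mm behind it; z points along the fingers, y is the line along which they close (so a half turn about z gives the same grasp; the last joint's range is limited). The gripper opens to 92 mm and grips with 3 to 60 N. Pads are 19 mm wide; open, the fingers measure 130 mm over their backs; the gripper's body (75 mm by 190 mm) begins 47 mm behind the grasp point.
Start: joints at [1.157, 0.434, 0.025, 1.573, -0.012, 1.134, -0.075], TCP at [0.191, -0.595, 0.227] pointing down, gripper open.
Joint ranges: [-2.62, 2.62], [-0.44, 2.09], [-1.27, 1.32], [0.08, 2.57], [-1.32, 4.46], [0.12, 2], [-2.74, 2.74]. Speed limits (rad/s): [2.22, 2.22, 3.01, 3.01, 3.14, 3.14, 3.14].

## Interface

Orientations are given as a rotation vector (axis times angle).
In Python, from cell import arm gives the robot as it stands.
- The arm moves only by the tool jog_arm, never from a script. Its argument "rows" is a list of rows, each a list of 3 entries, a list of its own where there are three numbers: the shift along the world's x, y, z in cm, then the turn, a rotation vector about the world's x, y, z in degrees, then the opening, from 0 (shut) to 1 (fully open). A call has 1 to 8 rows; each row is the pose to reach, as a shift and turn from the pose commanded when the call began; what a row does not reach only later rows make up. A row lasts 1/8 s, in which the tool goes at most 62.5 mm and 10.7 degrees, less where a joint would pass 70% of its speed; a pose out of reach is approached as far as the arm can. A call with a gripper value outside its range is refused whole. The fingers move at their own pace and stop on an object; "newtons" is the grip in N (left out, the last holds). Time passes only in rows, so rows that repeat a pose let the fingers close. It gives the time, the measured TCP pose, the force, the opening and the grip force at its end, in the units of the state.
- arm.observe(): the state, without advancing time (a new reading comes with each control period).
- arm.get_image(name): name is "side" or "top"; returns a dict with "img" (384x512x3 uint8, red, green, blue), "depth" (384x512 float32, m along the optical axis (not along the pixel's ray), 0 where there is no reading), "fx", "fy", "cx", "cy" (pixels), "rvec" (rotation vector, rad) and "tvec" (3), from world to camera coordinates, as OpenCV has them. Camera axes: x right, y down, z forward; pixel columns grow to the right and rows downward; lengths in m; the calibration is good to about 2 mm. A picture is of the moment at which its call begins.
- arm.sign_off(): hands the job in; it is judged then, once.
The state is a dict: "clock": time; "joints": joint angles; "dq": joint speeds; "joint_efforts": joint torques, N m; "position": TCP position; "ee_rot": TCP orientation; "force": force on the tool from outside, world axes, zero at the start; "ft_torque": the same for the moment, N m; "width": opening from 0.0 (shut) to 1.0 (fully open); "gripper_force": force on a finger pad.
Only numpy, scipy, OpenCV 4.12 (cv2) and the standard library are available. Lean on these libraries where they do the work, as an engineer would, in place of code of your own. Each camera call takes 0.05 s, during which the arm holds its last target. There are 200 camera calls.

## Working session

There is one attempt and no reset: what is moved stays moved. The work goes in short steps, Python scripts to look and compute and a tool call to move; the robot and the scene stay as the last step left them, time stands still between calls to the robot, and variables do not carry over. Pictures are saved under pics/ and viewed, at most 10 in all, crops included, and the job is handed in when it is done.

Besides the shell and the picture viewer there is one more tool, called after "Emit:" as name([rows], argument=value, ...), one row to a line, values as JSON. jog_arm: Moves the arm, as the interface text tells. Its arguments: {"type":"object","properties":{"rows":{"type":"array","items":{"type":"array"}},"newtons":{"type":"number"}},"required":["rows"]}

```bash
mkdir -p pics; cat > h.py <<'E'
import numpy as np, cv2, pickle
from cell import arm
def grab(n):
    d=arm.get_image(n); pickle.dump(d,open(f'{n}.pkl','wb')); return d
def load(n): return pickle.load(open(f'{n}.pkl','rb'))
def w(d,u,v,z=None):
    R=cv2.Rodrigues(np.array(d['rvec'],float))[0]; t=np.array(d['tvec'],float).ravel()
    r=np.array([(u-d['cx'])/d['fx'],(v-d['cy'])/d['fy'],1.])
    if z is None:
        p=d['depth'][int(v)-1:int(v)+2,int(u)-1:int(u)+2]; s=np.median(p[p>0])
    else:
        s=(z+(R.T@t)[2])/(R.T@r)[2]
    return R.T@(r*s-t)
E
python3 - <<'E'
from h import *
for n in('top','side'):
    d=grab(n); cv2.imwrite(f'pics/{n}0.png',cv2.resize(d['img'][:,:,::-1],(800,600),interpolation=cv2.INTER_CUBIC))
o=arm.observe();print(o['position'],o['ee_rot'],o['width'],o['clock'],o['force'])
E
```

```text
[ 0.19094313 -0.5946533   0.22604955] [-3.10244586e+00 -4.85891459e-01  5.24453961e-04] 0.9994465057671098 0.1 [ 1.09666936 -0.54758897  0.49447339]
```

View pics/top0.png

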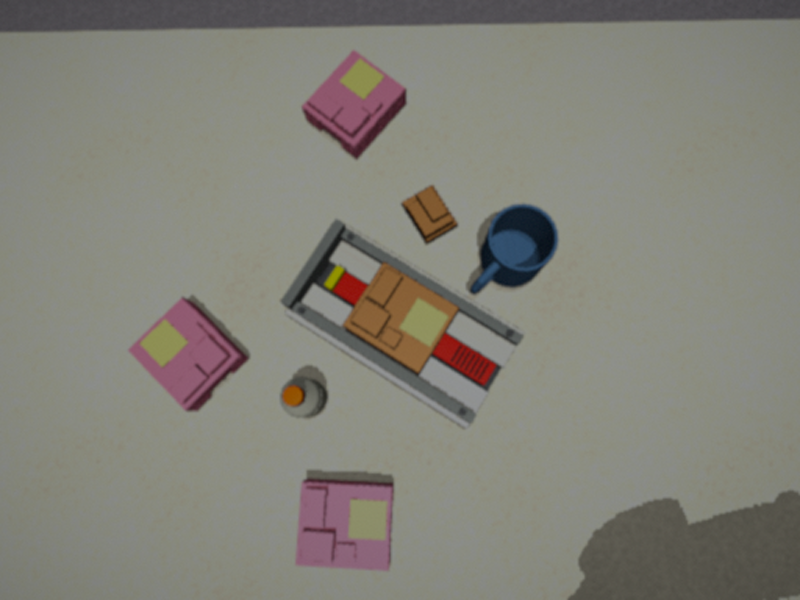

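View pics/side0.png

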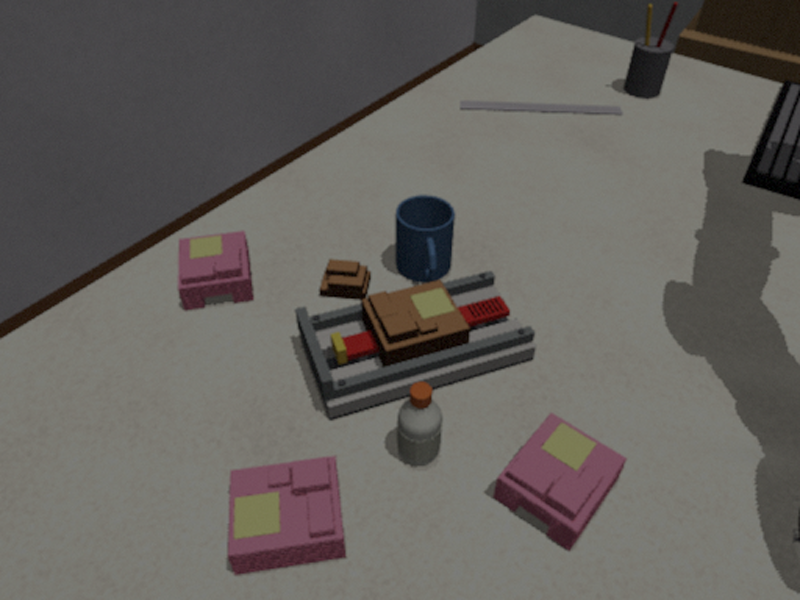

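The top view shows the end wall at upper left (337,222)-(284,303), the yellow nose at (335,276), and the bar's rear end near (494,374). The brown model is centred near (402,317). The mug is beside the rear rail and the glue beside the other rail.

```bash
python3 - <<'E'
from h import *
d=load('top'); k=512/800
f=lambda u,v,z=None:np.round(w(d,u*k,v*k,z),4)
for nm,u,v,z in [('bar_end',494,374,.038),('nose',335,276,.048),('wallL',337,222,.058),('wallR',284,303,.058),('railL',521,338,.04),('railR',470,420,.04),('plotc',410,322,.061),('mug',519,240,.088),('glue',293,396,.1)]:
    print(nm,f(u,v,z),f(u,v))
hsv=cv2.cvtColor(d['img'],cv2.COLOR_RGB2HSV);H,S,V=cv2.split(hsv)
red=((H<5)|(H>176))&(S>200)&(V>80)
n,l,st,c=cv2.connectedComponentsWithStats(red.astype(np.uint8))
for i in range(1,n):
    if st[i,4]>60:
        pts=np.argwhere(l==i)[:,::-1]; P=np.array([w(d,u,v,.038)[:2] for u,v in pts])
        r=cv2.minAreaRect((P*1000).astype(np.float32)); print(st[i],np.round(cv2.boxPoints(r)),r)
im=d['img'][130:280,170:345,::-1]; cv2.imwrite('pics/c1.png',cv2.resize(im,None,fx=4,fy=4,interpolation=cv2.INTER_CUBIC))
E
```

```text
bar_end [ 0.487  -0.0299  0.038 ] [ 0.4892 -0.0345  0.003 ]
nose [0.5977 0.1496 0.048 ] [0.5979 0.1497 0.0474]
wallL [0.659  0.1473 0.058 ] [0.6594 0.1475 0.0566]
wallR [0.5646 0.2048 0.058 ] [0.5648 0.2051 0.0569]
railL [ 0.5272 -0.061   0.04  ] [ 0.5274 -0.0613  0.0384]
railR [ 0.4366 -0.002   0.04  ] [ 0.4366 -0.002   0.0394]
plotc [0.5425 0.0637 0.061 ] [0.5425 0.0637 0.0607]
mug [ 0.6275 -0.0541  0.088 ] [ 0.6524 -0.0694  0.0033]
glue [0.4608 0.1824 0.1   ] [0.4608 0.1826 0.0989]
[214 175  20  20 229] [[567. 129.]
 [588. 115.]
 [605. 139.]
 [583. 153.]] ((585.6422729492188, 133.96780395507812), (29.242210388183594, 26.216617584228516), 56.15705108642578)
[277 214  40  32 510] [[475. -17.]
 [498. -31.]
 [533.  25.]
 [511.  39.]] ((504.3052673339844, 4.149112701416016), (66.66426086425781, 26.386676788330078), 57.814640045166016)
```

View pics/c1.png

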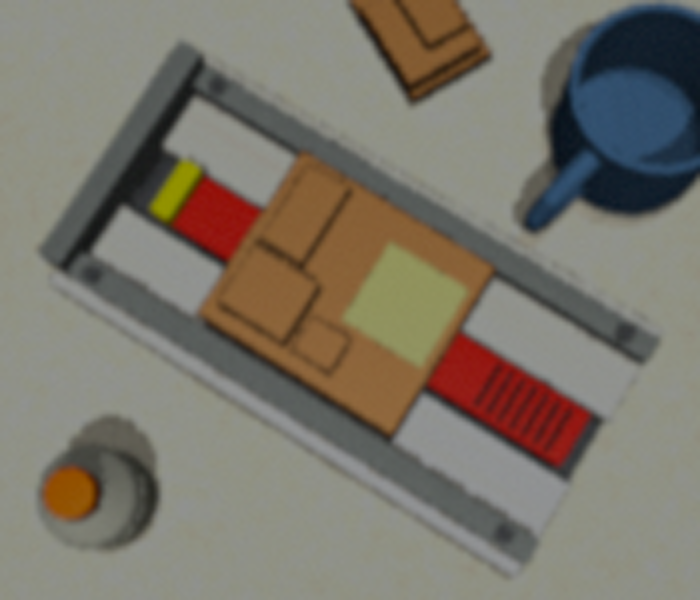

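Emit:
jog_arm([
  [[4, 7, 0], [0, 0, 10], 0],
  [[8, 14, 0], [0, 0, 20], 0],
  [[12, 22, 0], [0, 0, 30], 0],
  [[15, 29, 0], [0, 0, 40], 0],
  [[18, 35, 0], [0, 0, 50], 0],
  [[20, 40, 0], [0, 0, 60], 0],
  [[22, 44, 0], [0, 0, 70], 0],
  [[22, 44, 0], [0, 0, 70], 0],
], newtons=20)

```text
clock: 1.1
position: [0.4115, -0.1529, 0.2268]
ee_rot: [2.26, 2.182, 0.0]
force: [1.1, 0.1, 0.2]
width: 0.178
gripper_force: 0.0
```

```bash
python3 - <<'E'
from h import *
d=load('top')
f=lambda u,v,z:w(d,170+u/4,130+v/4,z)[:2]*1000
print('rear face',f(490,270,.061),f(392,437,.061))
nose=[f(*p,.048) for p in[(179,161),(203,172),(172,221),(150,208)]]; print('nose',np.mean(nose,0),nose)
print('bar rear',f(590,408,.038),f(560,467,.038))
E
```

```text
rear face [557.31815771  11.8038245 ] [485.72210094  54.30294295]
nose [595.9659312  150.25973577] [array([609.49099967, 149.23215503]), array([604.3765034 , 138.33521878]), array([582.02134536, 151.74135635]), array([587.97487639, 161.7302129 ])]
bar rear [499.85631014 -32.57096846] [474.24098455 -18.85050092]
```

Emit:
jog_arm([
  [[2.5, 4, 0], [0, 0, 10], 0],
  [[5, 8, 0], [0, 0, 20], 0],
  [[7.5, 12, -2], [0, 0, 30], 0],
  [[8.5, 14, -5], [0, 0, 40], 0],
  [[9.2, 15.5, -8], [0, 0, 50], 0],
  [[9.5, 16, -10], [0, 0, 60], 0],
  [[9.5, 16, -12], [0, 0, 60], 0],
  [[9.5, 16, -12], [0, 0, 60], 0],
])

```text
clock: 2.1
position: [0.5049, 0.0047, 0.1054]
ee_rot: [-0.87, -3.015, 0.001]
force: [0.3, 0.2, 0.5]
width: 0.004
gripper_force: 0.0
```

```bash
python3 - <<'E'
from h import *
o=arm.observe();print(o['position'],o['ee_rot'],o['width'],o['joints'])
a=grab('top')['img'][110:300,160:370,::-1];b=grab('side')['img'][100:290,160:370,::-1]
cv2.imwrite('pics/c2.png',cv2.resize(np.hstack([a,b]),(798,361),interpolation=cv2.INTER_CUBIC))
E
```

```text
[0.504851   0.00474488 0.1053878 ] [-8.70245249e-01 -3.01527267e+00  1.28643237e-03] 0.00407212558407498 [ 0.39370871  0.47971283 -0.67738342  1.95964111  0.39750202  0.84067283
  0.50877671]
```

View pics/c2.png

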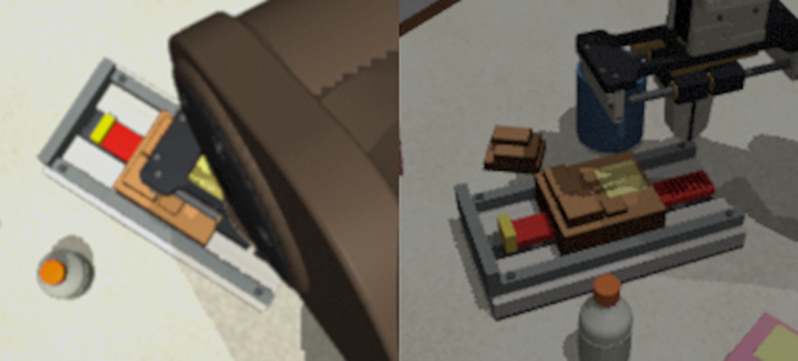

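The side crop shows the shut fingertips at (688,140), above the bar's rear, with the gripper body along the lane and clear of the mug and glue. Descending to press.

Emit:
jog_arm([
  [[0, 0, -3], [0, 0, 0], 0],
  [[0, 0, -6], [0, 0, 0], 0],
  [[0, 0, -6.5], [0, 0, 0], 0],
  [[0, 0, -7], [0, 0, 0], 0],
  [[0, 0, -7.4], [0, 0, 0], 0],
  [[0, 0, -7.8], [0, 0, 0], 0],
  [[0, 0, -7.9], [0, 0, 0], 0],
  [[0, 0, -7.9], [0, 0, 0], 0],
])

```text
clock: 3.2
position: [0.5068, 0.005, 0.0282]
ee_rot: [0.871, 3.017, 0.001]
force: [0.9, -0.3, 4.4]
width: 0.004
gripper_force: 2.4
```

Emit:
jog_arm([
  [[0, 0, -0.2], [0, 0, 0], 0],
  [[0, 0, -0.3], [0, 0, 0], 0],
  [[0, 0, -0.3], [0, 0, 0], 0],
])

```text
clock: 3.58
position: [0.5068, 0.0051, 0.0251]
ee_rot: [0.871, 3.017, 0.001]
force: [1.0, -0.0, 4.4]
width: 0.004
gripper_force: 2.8
```

```bash
python3 - <<'E'
from h import *
o=arm.observe();print(o['position'],o['force'],o['gripper_force'])
b=grab('side')['img'][160:270,180:350,::-1]
cv2.imwrite('pics/c3.png',cv2.resize(b,None,fx=4,fy=4,interpolation=cv2.INTER_CUBIC))
E
```

```text
[0.50682397 0.00506632 0.02509827] [ 0.95497109 -0.01189483  4.37346298] 2.7572219964349642
```

View pics/c3.png

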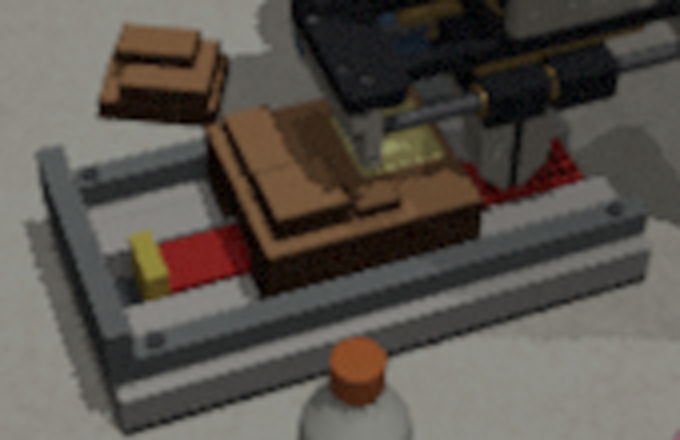

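The bar is nearly flush with the deck and the nose is well down at (150,265). The fingers stand behind the model. Pushing.

Emit:
jog_arm([
  [[0.27, 0.42, 0], [0, 0, 0], 0],
  [[0.53, 0.85, 0], [0, 0, 0], 0],
  [[0.8, 1.27, 0], [0, 0, 0], 0],
  [[1.07, 1.69, 0], [0, 0, 0], 0],
  [[1.33, 2.11, 0], [0, 0, 0], 0],
  [[1.6, 2.54, 0], [0, 0, 0], 0],
  [[1.87, 2.96, 0], [0, 0, 0], 0],
  [[2.13, 3.38, 0], [0, 0, 0], 0],
])

```text
clock: 4.62
position: [0.5259, 0.0362, 0.0245]
ee_rot: [-0.873, -3.016, 0.007]
force: [-5.2, -7.5, 9.8]
width: 0.007
gripper_force: 5.1
```

Emit:
jog_arm([
  [[0.27, 0.42, 0.05], [0, 0, 0], 0],
  [[0.53, 0.85, 0.05], [0, 0, 0], 0],
  [[0.8, 1.27, 0.05], [0, 0, 0], 0],
  [[1.07, 1.69, 0.05], [0, 0, 0], 0],
  [[1.33, 2.11, 0.05], [0, 0, 0], 0],
  [[1.6, 2.54, 0.05], [0, 0, 0], 0],
  [[1.6, 2.54, 0.05], [0, 0, 0], 0],
])

```text
clock: 5.5
position: [0.5424, 0.0628, 0.0249]
ee_rot: [-0.872, -3.017, 0.004]
force: [-2.2, -2.7, 4.5]
width: 0.003
gripper_force: 3.2
```

```bash
python3 - <<'E'
from h import *
o=arm.observe();print(o['position'],o['force'],o['gripper_force'])
b=grab('side')['img'][160:270,180:350,::-1]
cv2.imwrite('pics/c4.png',cv2.resize(b,None,fx=4,fy=4,interpolation=cv2.INTER_CUBIC))
E
```

```text
[0.54241179 0.06275924 0.02490097] [-2.1987373  -2.733198    4.52878822] 3.213904341464513
```

View pics/c4.png

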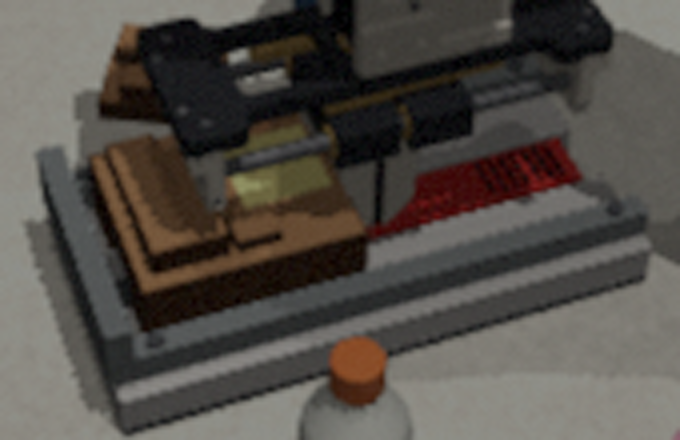

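The model has passed the nose and is about 1 cm short of the wall. Finishing slowly.

Emit:
jog_arm([
  [[0.13, 0.21, 0], [0, 0, 0], 0],
  [[0.27, 0.42, 0], [0, 0, 0], 0],
  [[0.4, 0.63, 0], [0, 0, 0], 0],
  [[0.53, 0.85, 0], [0, 0, 0], 0],
  [[0.53, 0.85, 0], [0, 0, 0], 0],
])

```text
clock: 6.18
position: [0.5472, 0.07, 0.0249]
ee_rot: [-0.873, -3.016, 0.007]
force: [-4.4, -6.3, 8.8]
width: 0.006
gripper_force: 6.8
```

Emit:
jog_arm([
  [[0.1, 0.17, 0], [0, 0, 0], 0],
  [[0.21, 0.34, 0], [0, 0, 0], 0],
  [[0.21, 0.34, 0], [0, 0, 0], 0],
])

```text
clock: 6.55
position: [0.5472, 0.07, 0.0249]
ee_rot: [-0.875, -3.013, 0.017]
force: [-13.9, -17.0, 22.4]
width: 0.004
gripper_force: 15.0
```

Position is stalled with the force rising, so the model is home. Easing the push back while still pressing, then lifting.

Emit:
jog_arm([
  [[-0.2, -0.33, 0], [0, 0, 0], 0],
  [[-0.4, -0.65, 0], [0, 0, 0], 0],
  [[-0.5, -0.8, 0], [0, 0, 0], 0],
  [[-0.5, -0.8, 0.7], [0, 0, 0], 0],
  [[-0.5, -0.8, 1.5], [0, 0, 0], 0],
  [[-0.5, -0.8, 3], [0, 0, 0], 0],
  [[-0.5, -0.8, 7], [0, 0, 0], 0],
  [[-0.5, -0.8, 12], [0, 0, 0], 0],
])

```text
clock: 7.55
position: [0.5445, 0.0674, 0.1461]
ee_rot: [-0.87, -3.016, 0.002]
force: [0.6, 0.3, 0.3]
width: 0.004
gripper_force: 0.0
```

Emit:
jog_arm([
  [[-2, -5, 4], [0, 0, 0], 0],
  [[-4, -10, 4], [0, 0, 0], 0],
  [[-6, -15, 4], [0, 0, 0], 0],
  [[-8, -20, 4], [0, 0, 0], 0],
  [[-10, -25, 4], [0, 0, 0], 0],
  [[-10, -25, 4], [0, 0, 0], 0],
])

```text
clock: 8.3
position: [0.4429, -0.1866, 0.1852]
ee_rot: [-0.883, -3.013, 0.004]
force: [0.7, 1.3, 0.2]
width: 0.007
gripper_force: 0.0
```

```bash
python3 - <<'E'
from h import *
o=arm.observe();print(o['clock'],o['position'],o['force'])
a=grab('top')['img'][120:290,160:370,::-1];b=grab('side')['img'][120:290,160:370,::-1]
cv2.imwrite('pics/c5.png',cv2.resize(np.hstack([a,b]),(798,323),interpolation=cv2.INTER_CUBIC))
E
```

```text
8.3 [ 0.44290225 -0.18657122  0.18523378] [0.74302329 1.29333789 0.23279916]
```

View pics/c5.png

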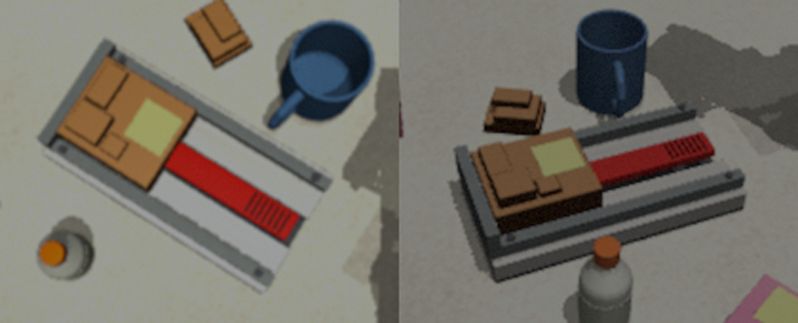

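The model sits against the end wall and the bar looks raised. I'll check the bar height and rear-face position numerically before handing in.

```bash
python3 - <<'E'
from h import *
d=load('top'); s=210/399
f=lambda u,v,z=None:w(d,160+u*s,120+v*s,z)
for p in[(200,177),(225,190),(240,200)]: print('bar z',f(*p)[2])
print('deck',f(255,165)[2])
c=(f(195,123,.061)+f(150,188,.061))/2; print('rear dock x',(c[:2]-[.551,.0765])@[.533,.846])
E
```

```text
bar z 0.03750722117432525
bar z 0.03705210585030507
bar z 0.038658778904059984
deck 0.024371242292996906
rear dock x 0.005520089513998726
```

```bash
python3 - <<'E'
from h import *
d=load('top');e=load('side')
a=cv2.resize(d['img'][135:225,175:275,::-1],(400,360),interpolation=cv2.INTER_CUBIC)
b=cv2.resize(e['img'][180:270,190:290,::-1],(400,360),interpolation=cv2.INTER_CUBIC)
cv2.imwrite('pics/c6.png',cv2.convertScaleAbs(np.hstack([a,b]),alpha=1.5))
E
```

```text
(no output)
```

View pics/c6.png

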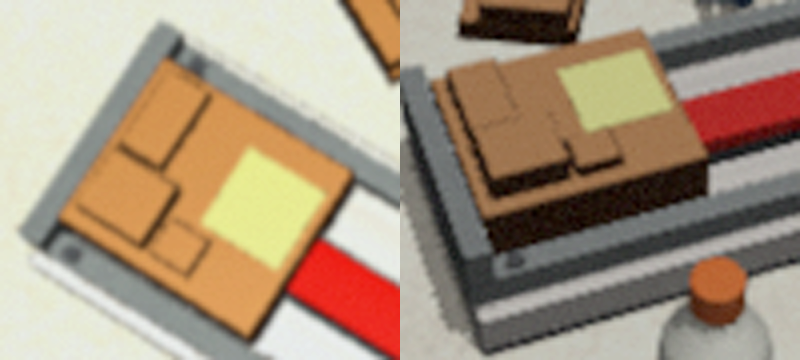

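The model's front edge meets the end wall with no gap, from (165,60) to (62,218). The bar is up at 38 mm, so I'm handing in.

```bash
python3 -c "
from cell import arm
print(arm.sign_off())"
```

```text
the job is handed in; nothing more can be done
None
```

The brown model is fully home against the end wall, the bar has sprung back up (top measured at 38 mm) so the stop locks it in, and the job was handed in with the arm clear at about 8.5 s.

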